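Put the socket set back in the tool tray

ROBOT

A 6-joint arm with a two-finger parallel gripper is mounted at the origin on the work surface. World frame = base frame: x ahead of the robot, y to its left, z up, the work surface at z = 0. Lengths are in m, angles in rad, forces in N, time in s.
With the tool pointing down it reaches from about 0.3 to 0.875 m from the base axis. Payload 6.4 kg.
Tool frame: the origin (TCP) lies midway between the tips of the shut fingers; the grasp point (between the pads) lies 19 mm behind it (ctrl.pinch_z is the distance from the TCP to the grasp point, in m); z points along the fingers, y is the line along which they close (so a half turn about z gives the same grasp; the last joint's range is limited). The gripper opens to 85 mm and grips with 20 to 120 N. Pads are 22 mm wide; open, the fingers measure 114 mm over their backs; the gripper's body (76 mm by 85 mm) begins 54 mm behind the grasp point. The pads swing forward as they close: fully open they stand 13 mm farther back than shut.
Start: joints at [1.128, 0.181, 1.607, -0, 1.354, -0.206], TCP at [0.135, 0.559, 0.206] pointing down, gripper open.
Joint ranges: [-2.99, 2.99], [-0.89, 2.07], [0.3, 2.58], [-1.14, 4.28], [0, 2.63], [-3.12, 3.12]. Speed limits (rad/s): [2.57, 2.57, 3.01, 3.14, 3.14, 3.14].

INTERFACE

Orientations are given as a unit quaternion [w, x, y, z].
In Python, from bench import ctrl gives the robot as it stands.
- The arm moves only by the tool apply_moves, never from a script. Its argument "moves" is a list of rows, each an object with "jaw": the opening, from 0 (shut) to 1 (fully open); "offset": the shift along the tool's x, y, z in mm, a list of three; "rot": the turn, a rotation vector about the tool's x, y, z in degrees, a list of three. In form: [{"jaw": jaw, "offset": [dx, dy, dz], "rot": [ax, ay, az]}, ...]. A call has exactly 5 rows; each row shifts and turns the commanded pose from where the row before left it, along the tool's axes as they then stand; what a row does not reach is not made up. A row lasts 1/8 s, in which the tool goes at most 62.5 mm and 10.7 degrees, less where a joint would pass 70% of its speed; a pose out of reach is approached as far as the arm can. A call is refused whole if a number of a shift passes 62.5 or a number of a turn 10.7, either way. A call with a gripper value outside its range is refused whole. The fingers move at their own pace and stop on an object; the grip force is fixed at half the most. Time passes only in rows, so rows that do not move let the fingers close, or fill a call up. It gives the time, the measured TCP pose, the force, the opening and the grip force at its end, in the units of the state.
- ctrl.get_obs(): the state, without advancing time (a new reading comes with each control period).
- ctrl.camera(name): name is "scene" or "top"; returns (picture, depth): 384x512x3 uint8, red, green, blue; 384x512 float32, m along the optical axis (not along the pixel's ray), 0 where there is no reading.
- ctrl.camera_params(name): a dict with "K" (3x3 intrinsics, pixels), "dist" ([k1, k2, p1, p2, k3] as OpenCV has them; the pictures are not rectified), "cam_to_world" (4x4, takes a point from camera to world coordinates). Camera axes: x right, y down, z forward; pixel columns grow to the right and rows downward; lengths in m; the calibration is good to about 2 mm. A picture is of the moment at which its call begins. camera_params takes no time and is no camera call.
- ctrl.hand_in(): hands the job in; it is judged then, once.
Trained networks look in the newest picture that a camera, given by its name, has taken for a name from the list of things; names that differ only in an ending like _2 or _b are one class to them, and where a whole thing is asked for, a point or a joint stands for the part that bears it (a point fixed in the world has none). Each returns a list of dicts, best first, with "score" (0 to 1); they miss things now and then, are a little off and sometimes report something else, mostly with a low value. They report only what shows in the picture. A call takes as long as a camera call.
- ctrl.outline_of(camera, target): "region" (384x512 bool, what is visible of it) and "position" ([column, row] in pixels, amid what is visible of it).
The state is a dict: "time_s": time; "q": joint angles; "dq": joint speeds; "joint_efforts": joint torques, N m; "eef_pos": TCP position; "eef_rot": TCP orientation; "wrist_force": force on the tool from outside, world axes, zero at the start; "torque": the same for the moment, N m; "opening": opening from 0.0 (shut) to 1.0 (fully open); "grasp_force": force on a finger pad.
Only numpy, scipy, OpenCV 4.12 (cv2) and the standard library are available. Lean on these libraries where they do the work, as an engineer would, in place of code of your own. Each camera call takes 0.05 s, during which the arm holds its last target. There are 200 camera calls.

TASK

Put the socket set back into the red tool tray: stand each of the three sockets upright, hexagon up, in the well of its own size (small in small, medium in medium, large in large), fully down, and lay the slim extension bar in the notches of both forks of the cradle. Leave the flanged bush and the thick bolt with its nut where they are: they belong to the car.

Things in the scene. Friction and masses are not known exactly. Their poses are not given: they have to be found in the camera images.
- socket_small_c (a point): the small socket: plain steel cylinder of 26 mm diameter, 50 mm tall, standing upright with its dark hexagon recess upwards. The point is at its centre, 25 mm above its underside; z is up along its axis. It belongs in the small well.
- socket_medium_c (a point): the medium socket: plain steel cylinder of 36 mm diameter, 50 mm tall, standing upright with its dark hexagon recess upwards. The point is at its centre, 25 mm above its underside; z is up along its axis. It belongs in the medium well.
- socket_large_c (a point): the large socket: plain steel cylinder of 48 mm diameter, 50 mm tall, standing upright with its dark hexagon recess upwards. The point is at its centre, 25 mm above its underside; z is up along its axis. It belongs in the large well.
- well_small_floor (a point): the small well, fixed: round well of 42 mm diameter, 14 mm deep, in a black block 82 x 82 mm, one of three 88 mm apart in a row in the red tray (rim 18 mm above the table). The point is the centre of the well's floor, 9 mm above the table. The row runs along its y axis.
- well_medium_floor (a point): the medium well, fixed: round well of 52 mm diameter, 14 mm deep, in a black block 82 x 82 mm, one of three 88 mm apart in a row in the red tray (rim 18 mm above the table). The point is the centre of the well's floor, 9 mm above the table. The row runs along its y axis.
- well_large_floor (a point): the large well, fixed: round well of 64 mm diameter, 14 mm deep, in a black block 82 x 82 mm, one of three 88 mm apart in a row in the red tray (rim 18 mm above the table). The point is the centre of the well's floor, 9 mm above the table. The row runs along its y axis.
- extension_c (a point): the extension bar, a slim steel bar lying on the table, 194 mm long in all: square shaft 14 x 14 mm and 132 mm long in the middle, a hexagonal end (24 mm across flats, 24 mm long) on each side of it, a 12 mm square stub beyond the one at +x. The point is the centre of the shaft, 12 mm above the table at the start; x is along the bar, z up. It belongs in the cradle, either way round.
- cradle_rest (a point): the cradle, fixed in the red tray, 102 mm from the row of wells, its x axis parallel to it: two black forks 10 mm thick, 45 mm either side of the middle along x, each with a notch 30 mm wide, 14 mm deep, open upwards. The bar's shaft lies in both along x, hex ends outside. The point: midway at notch-floor height, 25 mm above the table; free space between the forks down to 18 mm below it.
- bush_c (a point): steel flanged bush, does not belong in the tray, to be left where it is: cylinder of 34 mm diameter and 50 mm tall with a wide flange (52 mm diameter, 6 mm thick) at its foot and only a small round hole on top. The point is at its centre, 25 mm above its underside.
- bolt_c (a point): thick bolt with a nut on it, does not belong in the tray, to be left where it is: 100 mm long, shank 20 mm in diameter, hexagonal head and nut 34 mm across flats, lying on the table. The point is in the middle of its length, 17 mm above the table; x is along it.

How it is judged:
By the outcome, as a careful person would: the job done as asked, in the order asked, and still so for the second after the job is handed in, with the robot touching nothing.
It also fails if it takes over 109 s, if anything falls off the work surface, if the arm or the gripper's body presses on something with over 40 N, if the wrist force passes 120 N, or if a joint passes its speed limit or range.

## Working session

There is one attempt and no reset: what is moved stays moved. The work goes in short steps, Python scripts to look and compute and a tool call to move; the robot and the scene stay as the last step left them, time stands still between calls to the robot, and variables do not carry over. Pictures are saved under pics/ and viewed, at most 14 in all, crops included, and the job is handed in when it is done.

Besides the shell and the picture viewer there is one more tool, called after "Emit:" as a command line: name --argument value ..., lists and objects as JSON in quotes. apply_moves: Moves the arm, as the interface text tells. Its arguments: {"type":"object","properties":{"moves":{"type":"array"}},"required":["moves"]}

```bash
ls; mkdir -p pics
python3 - <<'E'
from bench import ctrl
import cv2,numpy as np
for n in("top","scene"):
    p,d=ctrl.camera(n); cv2.imwrite(f"pics/{n}0.png",p[:,:,::-1]); np.save(f"pics/{n}0.npy",d)
    c=ctrl.camera_params(n); print(n,c["K"].round(1).tolist(),np.round(c["cam_to_world"],3).tolist())
o=ctrl.get_obs();print({k:np.round(v,3).tolist() for k,v in o.items()}, ctrl.pinch_z)
E
```

```text
pics
top [[436.6, 0.0, 256.9], [0.0, 436.6, 187.9], [0.0, 0.0, 1.0]] [[0.025, -0.984, 0.177, 0.351], [-1.0, -0.023, 0.017, 0.005], [-0.013, -0.177, -0.984, 1.035], [0.0, 0.0, 0.0, 1.0]]
scene [[347.1, 0.0, 258.7], [0.0, 347.1, 198.1], [0.0, 0.0, 1.0]] [[0.42, 0.782, -0.46, 0.871], [0.908, -0.364, 0.209, -0.141], [-0.004, -0.505, -0.863, 0.648], [0.0, 0.0, 0.0, 1.0]]
{'time_s': 0.1, 'q': [1.128, 0.181, 1.608, 0.0, 1.354, -0.206], 'dq': [-0.001, -0.001, -0.002, -0.001, 0.001, 0.0], 'joint_efforts': [0.001, -44.587, -35.225, -0.0, 0.004, -0.0], 'eef_pos': [0.135, 0.558, 0.205], 'eef_rot': [-0.0, 0.118, 0.993, -0.001], 'wrist_force': [-0.032, 0.643, -0.027], 'torque': [-0.049, -0.01, 0.034], 'grasp_force': 0.0, 'opening': 0.999} 0.0187
```

View pics/top0.png

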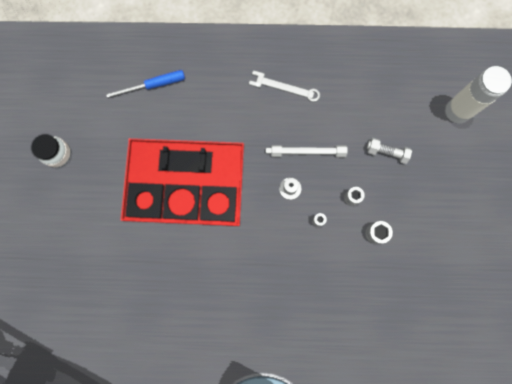

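View pics/scene0.png

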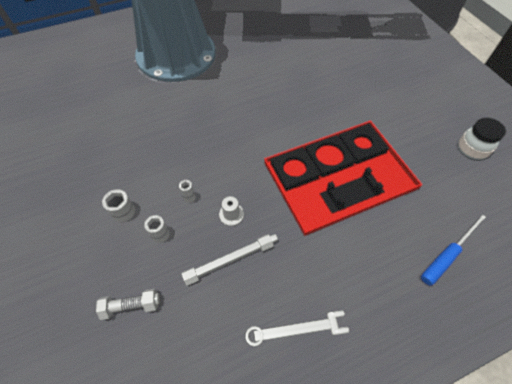

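```bash
cat > h.py <<'E'
from bench import ctrl
import cv2,numpy as np
def ray(n,px):
    c=ctrl.camera_params(n)
    u=cv2.undistortPoints(np.float64(px).reshape(-1,1,2),np.array(c["K"]),np.array(c["dist"])).reshape(-1,2)
    T=np.array(c["cam_to_world"]); d=np.c_[u,np.ones(len(u))]@T[:3,:3].T
    return T[:3,3],d
def onz(n,px,z):
    o,d=ray(n,px); return o+d*((z-o[2])/d[:,2])[:,None]
def cloud(n,depth,mask):
    r,c=np.nonzero(mask&(depth>0)); o,d=ray(n,np.c_[c,r]); return o+d*depth[r,c][:,None]
E
python3 - <<'E'
from h import *
d=np.load("pics/top0.npy")
names="socket_small_c socket_medium_c socket_large_c well_small_floor well_medium_floor well_large_floor extension_c cradle_rest bush_c bolt_c".split()
for n in names:
    for r in ctrl.outline_of("top",n)[:2]:
        P=cloud("top",d,r["region"]) if r["region"].any() else np.zeros((1,3))
        top=P[P[:,2]>P[:,2].max()-.008]
        print(n,round(r["score"],2),np.round(r["position"],1),r["region"].sum(),"med",np.median(P,0).round(4),"zmax",P[:,2].max().round(3),"topmid",((top.max(0)+top.min(0))/2).round(4),np.ptp(top,0).round(3))
E
```

```text
socket_small_c 0.6 [319.6 220.9] 142 med [ 0.4598 -0.1201  0.0372] zmax 0.052 topmid [ 0.4615 -0.1214  0.0485] [0.025 0.025 0.008]
socket_medium_c 0.59 [355.  196.3] 268 med [ 0.5177 -0.2012  0.0382] zmax 0.052 topmid [ 0.5192 -0.2036  0.0478] [0.035 0.035 0.008]
socket_medium_c 0.57 [380.4 236.7] 438 med [ 0.4348 -0.2558  0.0369] zmax 0.052 topmid [ 0.4346 -0.2577  0.0485] [0.045 0.046 0.008]
socket_large_c 0.83 [380.2 232.3] 462 med [ 0.4352 -0.2565  0.0374] zmax 0.052 topmid [ 0.4357 -0.2584  0.0485] [0.048 0.047 0.008]
well_small_floor 0.74 [143.3 201.3] 1266 med [0.5004 0.29   0.0201] zmax 0.026 topmid [0.5004 0.2898 0.0218] [0.083 0.082 0.008]
well_medium_floor 0.66 [216.9 201.3] 1254 med [0.4973 0.1151 0.0199] zmax 0.027 topmid [0.4972 0.1149 0.0231] [0.083 0.083 0.008]
well_large_floor 0.71 [183.9 203.4] 1270 med [0.5002 0.2026 0.0167] zmax 0.026 topmid [0.4993 0.2025 0.022 ] [0.083 0.083 0.008]
well_large_floor 0.49 [385.2 149.7] 473 med [ 0.6304 -0.2875  0.0247] zmax 0.036 topmid [ 0.6323 -0.2914  0.0323] [0.05  0.093 0.008]
extension_c 0.95 [306.4 153.8] 676 med [ 0.6294 -0.0904  0.0173] zmax 0.028 topmid [ 0.63   -0.0924  0.0238] [0.021 0.192 0.008]
cradle_rest 0.89 [182.5 160.6] 1164 med [0.6004 0.2027 0.0059] zmax 0.043 topmid [0.5999 0.2009 0.039 ] [0.055 0.099 0.008]
bush_c 0.75 [290.2 186. ] 357 med [ 0.5328 -0.0534  0.0299] zmax 0.053 topmid [ 0.5387 -0.0547  0.0489] [0.031 0.03  0.008]
bolt_c 0.59 [388.1 151.2] 453 med [ 0.6304 -0.2903  0.0248] zmax 0.036 topmid [ 0.6312 -0.2914  0.0323] [0.047 0.093 0.008]
```

The top view shows the small socket at (320,220), medium (355,195), large (380,232), bar (306,151) with its stub to the left, and bush (290,187). The wells are small at (145,200), large at (181,202) and medium at (218,204), with the cradle at (186,160). The scene view agrees. Next I'll refine the positions.

Run:
```python
from h import *
for cam in("top","scene"):
    d=np.load(f"pics/{cam}0.npy"); im=cv2.imread(f"pics/{cam}0.png"); P=np.zeros(d.shape+(3,))
    r,c=np.indices(d.shape); o,dd=ray(cam,np.c_[c.ravel(),r.ravel()]); P=(o+dd*d.ravel()[:,None])
    ok=d.ravel()>0
    for n,x,y in(("S",.461,-.121),("M",.519,-.203),("L",.435,-.258),("bush",.538,-.054)):
        m=ok&(np.hypot(P[:,0]-x,P[:,1]-y)<.04)&(P[:,2]>.044)
        (cx,cy),R=cv2.minEnclosingCircle(P[m][:,:2].astype(np.float32)); print(cam,n,round(cx,4),round(cy,4),round(R,4),P[m][:,2].mean().round(4))
    b=im.reshape(-1,3).astype(int); red=(b[:,2]>120)&(b[:,1]<60)
    for n,x,y,R in(("wS",.5,.29,.03),("wL",.5,.2025,.035),("wM",.497,.115,.03)):
        m=ok&red&(np.hypot(P[:,0]-x,P[:,1]-y)<R+.003)
        q=np.c_[c.ravel(),r.ravel()][m]; W=onz(cam,q,.009)
        (cx,cy),RR=cv2.minEnclosingCircle(W[:,:2].astype(np.float32)); print(cam,n,W.mean(0).round(4),round(cx,4),round(cy,4),round(RR,4))
    m=ok&(abs(P[:,0]-.63)<.04)&(abs(P[:,1]+.095)<.11)&(P[:,2]>.01); Q=P[m]
    vx=cv2.fitLine(Q[:,:2].astype(np.float32),cv2.DIST_HUBER,0,.001,.001).ravel(); t=(Q[:,:2]-vx[2:])@vx[:2]
    print("bar",vx.round(4),(vx[2:]+vx[:2]*t.min()).round(4),(vx[2:]+vx[:2]*t.max()).round(4))
    h=Q[Q[:,2]>.0215]; print("hex y",np.sort(h[:,1])[[0,-1]].round(4), "gap",h[h[:,1]<-.1][:,1].max().round(4),h[h[:,1]>-.1][:,1].min().round(4))
    m=ok&(abs(P[:,0]-.6)<.04)&(abs(P[:,1]-.2)<.07)&(P[:,2]>.034); Q=P[m]
    for s in(-1,1):
        f=Q[(Q[:,1]-.201)*s>0]; print("fork",f.min(0).round(4),f.max(0).round(4),f.mean(0).round(4))
```

```text
top S 0.4615 -0.1216 0.0132 0.0484
top M 0.52 -0.2028 0.0186 0.0482
top L 0.4357 -0.2591 0.0247 0.0483
top bush 0.5385 -0.0551 0.0168 0.0481
top wS [0.5002 0.2938 0.009 ] 0.5003 0.2905 0.0218
top wL [0.5004 0.2058 0.009 ] 0.4981 0.2022 0.033
top wM [0.5036 0.1156 0.009 ] 0.4965 0.1143 0.0268
bar [ 0.0203 -0.9998  0.6299 -0.0956] [0.6278 0.0033] [ 0.6318 -0.1893]
hex y [-0.1877 -0.0108] gap -0.1642 -0.0804
fork [0.5725 0.1501 0.0346] [0.6262 0.16   0.043 ] [0.5993 0.1558 0.0376]
fork [0.5753 0.2403 0.0343] [0.6273 0.2506 0.0408] [0.6021 0.2455 0.0371]
scene S 0.4626 -0.1195 0.0139 0.049
scene M 0.5197 -0.2015 0.0184 0.0496
scene L 0.4361 -0.2568 0.0252 0.0492
scene bush 0.5392 -0.0547 0.0168 0.0499
scene wS [0.496 0.297 0.009] 0.4958 0.2968 0.0202
scene wL [0.4943 0.2079 0.009 ] 0.4934 0.2093 0.0316
scene wM [0.4924 0.119  0.009 ] 0.4919 0.1197 0.026
bar [ 0.0165 -0.9999  0.6326 -0.096 ] [0.6309 0.0058] [ 0.6341 -0.1869]
hex y [-0.1869 -0.0078] gap -0.1016 -0.0936
fork [0.572  0.1505 0.0343] [0.6266 0.1619 0.0419] [0.6005 0.1555 0.0385]
fork [0.5738 0.2403 0.034 ] [0.6296 0.2532 0.0432] [0.6028 0.2466 0.0389]
```

Emit:
apply_moves --moves '[{"jaw": 1,"offset": [-38,-46,0],"rot": [0,0,10.7]},{"jaw": 1,"offset": [-46,-38,0],"rot": [0,0,10.7]},{"jaw": 1,"offset": [-52,-30,0],"rot": [0,0,10.7]},{"jaw": 1,"offset": [-57,-19,0],"rot": [0,0,10.7]},{"jaw": 0.8,"offset": [-59,-8,0],"rot": [0,0,10.7]}]'

```text
time_s: 1.23
eef_pos: [0.2656, 0.2883, 0.2064]
eef_rot: [0.0, 0.555, 0.832, 0.001]
wrist_force: [1.4, -0.8, 0.0]
opening: 0.821
grasp_force: 0.0
```

Emit:
apply_moves --moves '[{"jaw": 0.7,"offset": [-60,3,0],"rot": [0,0,10.7]},{"jaw": 0.7,"offset": [-58,14,0],"rot": [0,0,10.7]},{"jaw": 0.7,"offset": [-54,24,0],"rot": [0,0,1.6]},{"jaw": 0.7,"offset": [0,0,0],"rot": [0,0,0]},{"jaw": 0.7,"offset": [0,0,0],"rot": [0,0,0]}]'

```text
time_s: 1.85
eef_pos: [0.3424, 0.1288, 0.2061]
eef_rot: [-0.0, 0.708, 0.706, 0.0]
wrist_force: [0.6, 0.0, -0.4]
opening: 0.701
grasp_force: 0.0
```

Emit:
apply_moves --moves '[{"jaw": 0.7,"offset": [-50,24,15],"rot": [0,0,0]},{"jaw": 0.7,"offset": [-50,24,15],"rot": [0,0,0]},{"jaw": 0.7,"offset": [-50,24,15],"rot": [0,0,0]},{"jaw": 0.7,"offset": [-50,24,15],"rot": [0,0,0]},{"jaw": 0.7,"offset": [-49,24,15],"rot": [0,0,0]}]'

```text
time_s: 2.48
eef_pos: [0.4635, -0.1196, 0.1306]
eef_rot: [-0.0, 0.706, 0.708, 0.0]
wrist_force: [0.7, 0.4, 0.4]
opening: 0.703
grasp_force: 0.0
```

Emit:
apply_moves --moves '[{"jaw": 0.7,"offset": [0,0,20],"rot": [0,0,0]},{"jaw": 0.7,"offset": [0,0,0],"rot": [0,0,0]},{"jaw": 0.7,"offset": [0,0,0],"rot": [0,0,0]},{"jaw": 0.7,"offset": [0,0,0],"rot": [0,0,0]},{"jaw": 0.7,"offset": [0,0,0],"rot": [0,0,0]}]'

```text
time_s: 3.1
eef_pos: [0.4628, -0.1201, 0.1119]
eef_rot: [0.001, 0.707, 0.707, 0.0]
wrist_force: [-1.4, -0.2, -0.5]
opening: 0.702
grasp_force: 0.0
```

Good tracking. Descend 90 mm and close.

Emit:
apply_moves --moves '[{"jaw": 0.7,"offset": [0,-1,45],"rot": [0,0,0]},{"jaw": 0.7,"offset": [0,0,35],"rot": [0,0,0]},{"jaw": 0.7,"offset": [0,0,11],"rot": [0,0,0]},{"jaw": 0.7,"offset": [0,0,0],"rot": [0,0,0]},{"jaw": 0.2,"offset": [0,0,0],"rot": [0,0,0]}]'

```text
time_s: 3.72
eef_pos: [0.4625, -0.1211, 0.0216]
eef_rot: [0.001, 0.707, 0.707, 0.0]
wrist_force: [0.1, -1.2, -1.1]
opening: 0.503
grasp_force: 0.0
```

Emit:
apply_moves --moves '[{"jaw": 0,"offset": [0,0,0],"rot": [0,0,0]},{"jaw": 0,"offset": [0,0,0],"rot": [0,0,0]},{"jaw": 0,"offset": [0,0,0],"rot": [0,0,0]},{"jaw": 0,"offset": [0,0,0],"rot": [0,0,0]},{"jaw": 0,"offset": [0,0,0],"rot": [0,0,0]}]'

```text
time_s: 4.35
eef_pos: [0.4625, -0.1212, 0.0218]
eef_rot: [0.001, 0.707, 0.707, 0.0]
wrist_force: [-1.8, -0.3, 7.7]
opening: 0.249
grasp_force: 58.5
```

Emit:
apply_moves --moves '[{"jaw": 0,"offset": [0,0,-40],"rot": [0,0,0]},{"jaw": 0,"offset": [0,0,-40],"rot": [0,0,0]},{"jaw": 0,"offset": [45,4,-10],"rot": [0,0,0]},{"jaw": 0,"offset": [55,5,0],"rot": [0,0,0]},{"jaw": 0,"offset": [55,5,0],"rot": [0,0,0]}]'

```text
time_s: 4.97
eef_pos: [0.476, 0.0357, 0.1113]
eef_rot: [0.001, 0.708, 0.706, 0.001]
wrist_force: [0.4, 0.1, -0.7]
opening: 0.245
grasp_force: 58.9
```

Emit:
apply_moves --moves '[{"jaw": 0,"offset": [55,5,0],"rot": [0,0,0]},{"jaw": 0,"offset": [55,5,0],"rot": [0,0,0]},{"jaw": 0,"offset": [55,5,0],"rot": [0,0,0]},{"jaw": 0,"offset": [55,5,0],"rot": [0,0,0]},{"jaw": 0,"offset": [36,4,0],"rot": [0,0,0]}]'

```text
time_s: 5.6
eef_pos: [0.4997, 0.2931, 0.1108]
eef_rot: [0.0, 0.707, 0.707, 0.001]
wrist_force: [1.1, -0.2, -0.8]
opening: 0.246
grasp_force: 58.9
```

Emit:
apply_moves --moves '[{"jaw": 0,"offset": [0,0,0],"rot": [0,0,0]},{"jaw": 0,"offset": [0,0,20],"rot": [0,0,0]},{"jaw": 0,"offset": [0,0,20],"rot": [0,0,0]},{"jaw": 0,"offset": [0,0,0],"rot": [0,0,0]},{"jaw": 0,"offset": [0,0,0],"rot": [0,0,0]}]'

```text
time_s: 6.22
eef_pos: [0.5004, 0.29, 0.071]
eef_rot: [0.0, 0.708, 0.706, 0.0]
wrist_force: [0.1, 0.1, -0.3]
opening: 0.249
grasp_force: 58.9
```

```bash
python3 - <<'E'
from h import *
for n in("top","scene"):
    p,d=ctrl.camera(n); 
    cv2.imwrite(f"pics/{n}1.png",p[:,:,::-1])
E
python3 -c "
import cv2,numpy as np
a=cv2.imread('pics/top1.png')[110:260,80:280];b=cv2.imread('pics/scene1.png')[60:210,250:450]
cv2.imwrite('pics/c1.png',cv2.resize(np.vstack([a,b]),None,fx=2,fy=2,interpolation=2))"
```

```text
(no output)
```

View pics/c1.png

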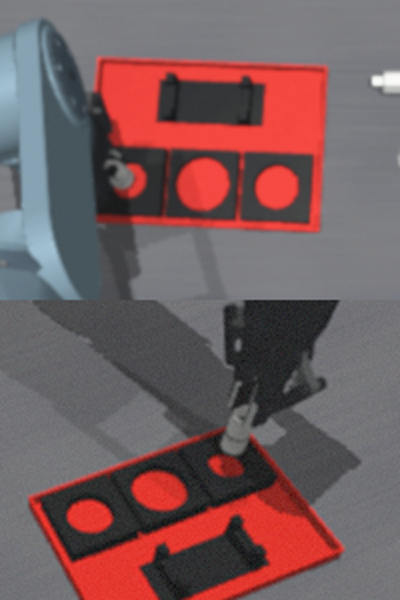

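The crops show the small socket gripped just over the small well (scene crop about (235,430)). It might be leaning, so I'll compare it with the projected vertical.

```bash
cat >> h.py <<'E'
def proj(n,X):
    c=ctrl.camera_params(n);T=np.linalg.inv(c["cam_to_world"])
    return cv2.projectPoints(np.float64(X).reshape(-1,3),cv2.Rodrigues(T[:3,:3])[0],T[:3,3],np.array(c["K"]),np.array(c["dist"]))[0].reshape(-1,2)
def overlay(n,src,p,R,h,out,box,f=6):
    a=cv2.imread(src); x,y,w,hh=box; a=cv2.resize(a[y:y+hh,x:x+w],None,fx=f,fy=f,interpolation=2)
    t=np.linspace(0,2*np.pi,40)
    for z in(0,h):
        q=proj(n,np.c_[p[0]+R*np.cos(t),p[1]+R*np.sin(t),np.full(40,p[2]+z)])
        cv2.polylines(a,[np.int32((q-[x,y]+.5)*f)],True,(0,255,0),1)
    cv2.imwrite(out,a)
E
python3 -c "
from h import *
overlay('scene','pics/scene1.png',(.5005,.290,.0495),.013,.05,'pics/o1.png',(320,90,80,80))"
```

```text
(no output)
```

View pics/o1.png

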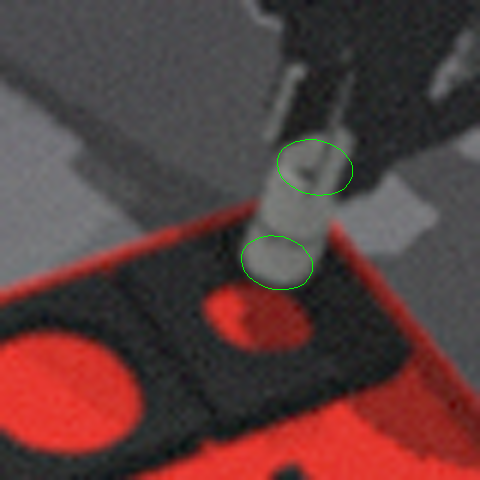

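The socket is upright and matches the prediction to within 2 mm. Lower it and release.

Emit:
apply_moves --moves '[{"jaw": 0,"offset": [0,0,20],"rot": [0,0,0]},{"jaw": 0,"offset": [0,0,12],"rot": [0,0,0]},{"jaw": 0,"offset": [0,0,4],"rot": [0,0,0]},{"jaw": 0,"offset": [0,0,3],"rot": [0,0,0]},{"jaw": 0,"offset": [0,0,0],"rot": [0,0,0]}]'

```text
time_s: 6.95
eef_pos: [0.5, 0.2906, 0.0314]
eef_rot: [0.0, 0.708, 0.707, 0.0]
wrist_force: [-0.6, 0.7, -1.1]
opening: 0.249
grasp_force: 58.9
```

Emit:
apply_moves --moves '[{"jaw": 0,"offset": [0,0,1],"rot": [0,0,0]},{"jaw": 0.6,"offset": [0,0,0],"rot": [0,0,0]},{"jaw": 0.6,"offset": [0,0,0],"rot": [0,0,0]},{"jaw": 0.6,"offset": [0,0,0],"rot": [0,0,0]},{"jaw": 0.6,"offset": [0,0,-20],"rot": [0,0,0]}]'

```text
time_s: 7.58
eef_pos: [0.4982, 0.2899, 0.0492]
eef_rot: [-0.001, 0.708, 0.707, -0.002]
wrist_force: [-0.3, 0.7, 0.9]
opening: 0.601
grasp_force: 0.0
```

Emit:
apply_moves --moves '[{"jaw": 0.8,"offset": [0,0,-40],"rot": [0,0,0]},{"jaw": 0.8,"offset": [-50,2,-20],"rot": [0,0,0]},{"jaw": 0.8,"offset": [-60,2,0],"rot": [0,0,0]},{"jaw": 0.8,"offset": [-60,2,0],"rot": [0,0,0]},{"jaw": 0.8,"offset": [-60,3,0],"rot": [0,0,0]}]'

```text
time_s: 8.2
eef_pos: [0.5091, 0.0587, 0.112]
eef_rot: [0.001, 0.707, 0.707, 0.001]
wrist_force: [0.4, -0.4, 0.3]
opening: 0.801
grasp_force: 0.0
```

Emit:
apply_moves --moves '[{"jaw": 0.8,"offset": [-60,2,0],"rot": [0,0,0]},{"jaw": 0.8,"offset": [-60,3,0],"rot": [0,0,0]},{"jaw": 0.8,"offset": [-60,3,0],"rot": [0,0,0]},{"jaw": 0.8,"offset": [-60,3,0],"rot": [0,0,0]},{"jaw": 0.8,"offset": [-22,0,0],"rot": [0,0,0]}]'

```text
time_s: 8.82
eef_pos: [0.5197, -0.2053, 0.1119]
eef_rot: [0.001, 0.709, 0.706, 0.0]
wrist_force: [1.4, -0.6, -0.3]
opening: 0.802
grasp_force: 0.0
```

Run:
```python
from h import *
p,d=ctrl.camera("top"); 
cv2.imwrite("pics/top2.png",p[:,:,::-1])
M=np.zeros(d.shape,bool);M[170:230,110:250]=1
P=cloud("top",d,M);q=P[(P[:,2]>.035)&(np.hypot(P[:,0]-.5,P[:,1]-.29)<.04)]
print(len(q),q[:,2].max(),cv2.minEnclosingCircle(q[q[:,2]>.05][:,:2].astype(np.float32)) if len(q) else 0)
print(ctrl.get_obs()["eef_pos"])
```

```text
132 0.061584386942539426 ((0.49918830394744873, 0.28831079602241516), 0.013218287378549576)
[ 0.51960258 -0.20642723  0.11167685]
```

The small socket is seated, with its top at about 59 mm and upright. Next is the medium.

Emit:
apply_moves --moves '[{"jaw": 0.8,"offset": [4,0,30],"rot": [0,0,0]},{"jaw": 0.8,"offset": [0,0,45],"rot": [0,0,0]},{"jaw": 0.8,"offset": [0,0,15],"rot": [0,0,0]},{"jaw": 0.8,"offset": [0,0,0],"rot": [0,0,0]},{"jaw": 0,"offset": [0,0,0],"rot": [0,0,0]}]'

```text
time_s: 9.5
eef_pos: [0.5205, -0.198, 0.0219]
eef_rot: [0.001, 0.707, 0.707, 0.0]
wrist_force: [0.3, 0.1, 0.4]
opening: 0.606
grasp_force: 0.0
```

Emit:
apply_moves --moves '[{"jaw": 0,"offset": [0,0,0],"rot": [0,0,0]},{"jaw": 0,"offset": [0,0,0],"rot": [0,0,0]},{"jaw": 0,"offset": [0,0,0],"rot": [0,0,0]},{"jaw": 0,"offset": [0,0,0],"rot": [0,0,0]},{"jaw": 0,"offset": [0,0,0],"rot": [0,0,0]}]'

```text
time_s: 10.12
eef_pos: [0.5285, -0.2041, 0.032]
eef_rot: [0.011, 0.707, 0.707, 0.002]
wrist_force: [-7.6, 0.8, 54.2]
opening: 0.0
grasp_force: 28.6
```

Run:
```python
from h import *
p,d=ctrl.camera("scene"); q,e=ctrl.camera("top")
f=lambda a,x,y:cv2.resize(a[y:y+130,x:x+130,::-1],None,fx=3,fy=3,interpolation=2)
cv2.imwrite("pics/c2.png",np.hstack([f(p,90,160),f(q,290,130)]))
print(ctrl.get_obs()["wrist_force"])
```

```text
[-7.77252144  1.5546033  54.82584841]
```

View pics/c2.png

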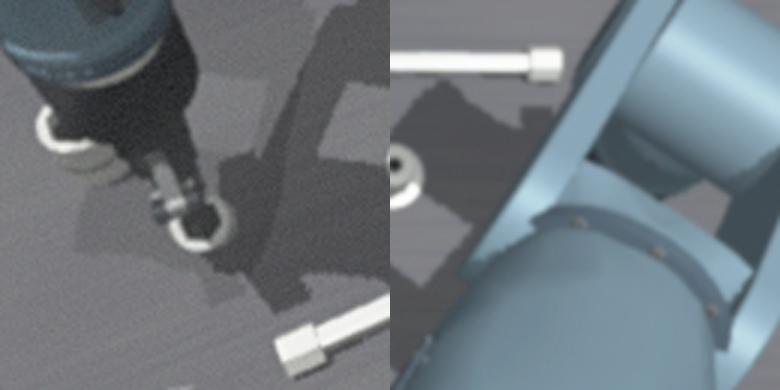

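The left (scene) crop shows the medium socket tipped towards +x under the shut fingers. The pads were too high, because they sit farther back at this opening. I'll back off gently and look.

Emit:
apply_moves --moves '[{"jaw": 0,"offset": [0,0,-4],"rot": [0,0,0]},{"jaw": 0,"offset": [0,0,-4],"rot": [0,0,0]},{"jaw": 0,"offset": [0,0,-5],"rot": [0,0,0]},{"jaw": 0,"offset": [0,0,-5],"rot": [0,0,0]},{"jaw": 0,"offset": [0,0,-6],"rot": [0,0,0]}]'

```text
time_s: 10.85
eef_pos: [0.519, -0.1974, 0.0441]
eef_rot: [-0.0, 0.708, 0.707, -0.0]
wrist_force: [-0.6, -0.3, 0.1]
opening: -0.0
grasp_force: 0.0
```

Emit:
apply_moves --moves '[{"jaw": 0,"offset": [0,0,-10],"rot": [0,0,0]},{"jaw": 0,"offset": [0,0,-20],"rot": [0,0,0]},{"jaw": 0,"offset": [0,0,-40],"rot": [0,0,0]},{"jaw": 0,"offset": [60,0,0],"rot": [0,0,0]},{"jaw": 0.5,"offset": [60,0,0],"rot": [0,0,0]}]'

```text
time_s: 11.48
eef_pos: [0.5198, -0.077, 0.1153]
eef_rot: [0.001, 0.708, 0.706, 0.001]
wrist_force: [1.0, 0.3, 0.4]
opening: 0.198
grasp_force: 0.0
```

Emit:
apply_moves --moves '[{"jaw": 0.9,"offset": [60,0,0],"rot": [0,0,0]},{"jaw": 0.9,"offset": [60,0,0],"rot": [0,0,0]},{"jaw": 0.9,"offset": [60,0,0],"rot": [0,0,0]},{"jaw": 0.9,"offset": [0,0,0],"rot": [0,0,0]},{"jaw": 0.9,"offset": [0,0,0],"rot": [0,0,0]}]'

```text
time_s: 12.1
eef_pos: [0.5196, 0.1023, 0.1143]
eef_rot: [0.0, 0.707, 0.707, -0.0]
wrist_force: [0.5, -0.4, 0.1]
opening: 0.9
grasp_force: 0.0
```

Run:
```python
from h import *
q,e=ctrl.camera("top"); cv2.imwrite("pics/top3.png",q[:,:,::-1]); np.save("pics/top3.npy",e)
p,d=ctrl.camera("scene"); np.save("pics/scene3.npy",d); cv2.imwrite("pics/scene3.png",p[:,:,::-1])
f=lambda a,x,y:cv2.resize(a[y:y+130,x:x+130,::-1],None,fx=3,fy=3,interpolation=2)
cv2.imwrite("pics/c3.png",np.hstack([f(p,90,160),f(q,290,130)]))
for cam,D in(("top",e),("scene",d)):
  P=cloud(cam,D,np.ones(D.shape,bool))
  for n,x,y in(("M",.53,-.203),("L",.436,-.258)):
    k=P[(np.hypot(P[:,0]-x,P[:,1]-y)<.045)&(P[:,2]>.01)&(P[:,2]<.08)]
    t=k[k[:,2]>.044]
    print(cam,n,len(k),k.min(0).round(4),k.max(0).round(4),len(t),cv2.minEnclosingCircle(t[:,:2].astype(np.float32)) if len(t) else 0)
```

```text
top M 257 [ 0.5017 -0.221   0.0107] [ 0.5364 -0.1848  0.0534] 109 ((0.5195865631103516, -0.20338067412376404), 0.01820768043398857)
top L 443 [ 0.412  -0.2828  0.0101] [ 0.4595 -0.2347  0.0535] 183 ((0.4361041188240051, -0.25919070839881897), 0.024547729641199112)
scene M 434 [ 0.5014 -0.2192  0.0104] [ 0.5382 -0.184   0.0529] 175 ((0.519214928150177, -0.20206424593925476), 0.019066408276557922)
scene L 699 [ 0.4112 -0.281   0.0101] [ 0.4606 -0.2329  0.053 ] 274 ((0.43553173542022705, -0.25652259588241577), 0.025272512808442116)
```

View pics/c3.png

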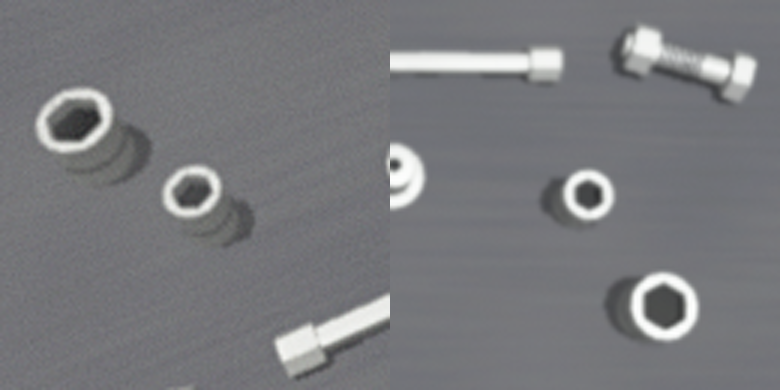

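Luckily the medium socket is standing again at (0.5195, -0.2025), in the right crop at (588,195). Regrasp it lower.

Emit:
apply_moves --moves '[{"jaw": 0.9,"offset": [-60,0,0],"rot": [0,0,0]},{"jaw": 0.9,"offset": [-60,0,0],"rot": [0,0,0]},{"jaw": 0.9,"offset": [-60,0,0],"rot": [0,0,0]},{"jaw": 0.9,"offset": [-60,0,0],"rot": [0,0,0]},{"jaw": 0.8,"offset": [-60,0,0],"rot": [0,0,0]}]'

```text
time_s: 12.82
eef_pos: [0.5182, -0.2014, 0.1143]
eef_rot: [0.0, 0.709, 0.706, 0.0]
wrist_force: [0.2, 1.1, -0.4]
opening: 0.801
grasp_force: 0.0
```

Emit:
apply_moves --moves '[{"jaw": 0.8,"offset": [0,0,0],"rot": [0,0,0]},{"jaw": 0.8,"offset": [0,0,0],"rot": [0,0,0]},{"jaw": 0.8,"offset": [0,0,0],"rot": [0,0,0]},{"jaw": 0.8,"offset": [0,0,0],"rot": [0,0,0]},{"jaw": 0.8,"offset": [0,0,20],"rot": [0,0,0]}]'

```text
time_s: 13.45
eef_pos: [0.5208, -0.1974, 0.0956]
eef_rot: [0.002, 0.707, 0.707, 0.0]
wrist_force: [0.3, -0.1, 0.2]
opening: 0.798
grasp_force: 0.0
```

Emit:
apply_moves --moves '[{"jaw": 0.8,"offset": [-5,-1,30],"rot": [0,0,0]},{"jaw": 0.8,"offset": [0,0,35],"rot": [0,0,0]},{"jaw": 0.8,"offset": [0,0,17],"rot": [0,0,0]},{"jaw": 0.8,"offset": [0,0,0],"rot": [0,0,0]},{"jaw": 0.5,"offset": [0,0,0],"rot": [0,0,0]}]'

```text
time_s: 14.08
eef_pos: [0.5192, -0.2029, 0.0134]
eef_rot: [0.001, 0.707, 0.707, 0.0]
wrist_force: [0.5, -0.0, 0.2]
opening: 0.601
grasp_force: 0.0
```

Emit:
apply_moves --moves '[{"jaw": 0.35,"offset": [0,0,0],"rot": [0,0,0]},{"jaw": 0.3,"offset": [0,0,0],"rot": [0,0,0]},{"jaw": 0.3,"offset": [0,0,0],"rot": [0,0,0]},{"jaw": 0.25,"offset": [0,0,0],"rot": [0,0,0]},{"jaw": 0.25,"offset": [0,0,0],"rot": [0,0,0]}]'

```text
time_s: 14.7
eef_pos: [0.5195, -0.2033, 0.014]
eef_rot: [0.002, 0.708, 0.707, 0.0]
wrist_force: [-0.4, 0.5, 5.4]
opening: 0.386
grasp_force: 59.1
```

Emit:
apply_moves --moves '[{"jaw": 0,"offset": [0,0,-40],"rot": [0,0,0]},{"jaw": 0,"offset": [0,0,-40],"rot": [0,0,0]},{"jaw": 0,"offset": [45,-3,-10],"rot": [0,0,0]},{"jaw": 0,"offset": [55,-4,0],"rot": [0,0,0]},{"jaw": 0,"offset": [55,-4,0],"rot": [0,0,0]}]'

```text
time_s: 15.32
eef_pos: [0.5073, -0.0463, 0.1029]
eef_rot: [0.001, 0.708, 0.706, 0.0]
wrist_force: [0.3, 0.0, -2.4]
opening: 0.387
grasp_force: 60.7
```

Emit:
apply_moves --moves '[{"jaw": 0,"offset": [55,-4,0],"rot": [0,0,0]},{"jaw": 0,"offset": [55,-4,0],"rot": [0,0,0]},{"jaw": 0,"offset": [52,-3,0],"rot": [0,0,0]},{"jaw": 0,"offset": [0,0,30],"rot": [0,0,0]},{"jaw": 0,"offset": [0,0,10],"rot": [0,0,0]}]'

```text
time_s: 15.95
eef_pos: [0.4951, 0.1151, 0.0609]
eef_rot: [-0.001, 0.707, 0.707, -0.001]
wrist_force: [0.1, -0.9, -2.2]
opening: 0.391
grasp_force: 60.6
```

Emit:
apply_moves --moves '[{"jaw": 0,"offset": [0,0,0],"rot": [0,0,0]},{"jaw": 0,"offset": [0,0,0],"rot": [0,0,0]},{"jaw": 0,"offset": [0,0,0],"rot": [0,0,0]},{"jaw": 0,"offset": [0,0,0],"rot": [0,0,0]},{"jaw": 0,"offset": [0,0,0],"rot": [0,0,0]}]'

```text
time_s: 16.58
eef_pos: [0.4968, 0.1143, 0.0623]
eef_rot: [0.0, 0.708, 0.707, 0.0]
wrist_force: [-0.5, 0.2, -1.7]
opening: 0.382
grasp_force: 60.6
```

```bash
python3 -c "
from h import *
p,d=ctrl.camera('scene'); cv2.imwrite('pics/scene4.png',p[:,:,::-1]); e=ctrl.get_obs()['eef_pos']; print(e)
q=proj('scene',e)[0].astype(int)
overlay('scene','pics/scene4.png',(e[0],e[1],e[2]-.014),.018,.05,'pics/o2.png',(q[0]-45,q[1]-45,90,90))"
```

```text
[0.49666076 0.11439539 0.06224547]
```

View pics/o2.png

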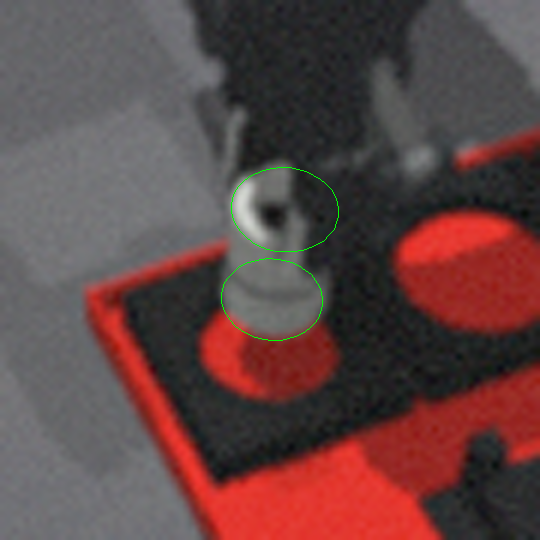

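The medium socket matches the overlay and is upright over the medium well. Lower and release.

Emit:
apply_moves --moves '[{"jaw": 0,"offset": [0,0,20],"rot": [0,0,0]},{"jaw": 0,"offset": [0,0,12],"rot": [0,0,0]},{"jaw": 0,"offset": [0,0,4],"rot": [0,0,0]},{"jaw": 0,"offset": [0,0,2],"rot": [0,0,0]},{"jaw": 0,"offset": [0,0,0],"rot": [0,0,0]}]'

```text
time_s: 17.25
eef_pos: [0.4969, 0.1145, 0.0244]
eef_rot: [0.0, 0.707, 0.707, 0.0]
wrist_force: [-0.1, -0.2, -0.8]
opening: 0.394
grasp_force: 60.6
```

Emit:
apply_moves --moves '[{"jaw": 0.45,"offset": [0,0,0],"rot": [0,0,0]},{"jaw": 0.7,"offset": [0,0,0],"rot": [0,0,0]},{"jaw": 0.7,"offset": [0,0,0],"rot": [0,0,0]},{"jaw": 0.7,"offset": [0,0,0],"rot": [0,0,0]},{"jaw": 0.7,"offset": [0,0,-20],"rot": [0,0,0]}]'

```text
time_s: 17.88
eef_pos: [0.495, 0.1144, 0.043]
eef_rot: [-0.001, 0.708, 0.707, -0.001]
wrist_force: [0.9, 0.2, 0.1]
opening: 0.696
grasp_force: 0.0
```

Emit:
apply_moves --moves '[{"jaw": 0.9,"offset": [0,0,-40],"rot": [0,0,0]},{"jaw": 1,"offset": [-45,-8,-20],"rot": [0,0,0]},{"jaw": 1,"offset": [-60,-10,0],"rot": [0,0,0]},{"jaw": 1,"offset": [-60,-10,0],"rot": [0,0,0]},{"jaw": 1,"offset": [-60,-10,0],"rot": [0,0,0]}]'

```text
time_s: 18.5
eef_pos: [0.4579, -0.1122, 0.1045]
eef_rot: [0.001, 0.707, 0.707, 0.0]
wrist_force: [2.0, -0.5, -0.4]
opening: 0.997
grasp_force: 0.0
```

Emit:
apply_moves --moves '[{"jaw": 1,"offset": [-60,-10,0],"rot": [0,0,0]},{"jaw": 1,"offset": [-60,-10,0],"rot": [0,0,0]},{"jaw": 1,"offset": [-27,-3,0],"rot": [0,0,0]},{"jaw": 1,"offset": [0,0,0],"rot": [0,0,0]},{"jaw": 1,"offset": [0,0,0],"rot": [0,0,0]}]'

```text
time_s: 19.12
eef_pos: [0.4349, -0.2566, 0.1038]
eef_rot: [-0.0, 0.708, 0.707, 0.0]
wrist_force: [0.3, 0.5, 0.6]
opening: 0.998
grasp_force: 0.0
```

Run:
```python
from h import *
p,d=ctrl.camera("top"); cv2.imwrite("pics/top5.png",p[:,:,::-1])
P=cloud("top",d,np.ones(d.shape,bool))
for x,y in((.5,.29),(.497,.1145)):
    q=P[(P[:,2]>.05)&(P[:,2]<.1)&(np.hypot(P[:,0]-x,P[:,1]-y)<.04)]
    print(len(q),q[:,2].mean(),cv2.minEnclosingCircle(q[:,:2].astype(np.float32)))
print(ctrl.get_obs()["eef_pos"])
```

```text
71 0.05570496246411885 ((0.49892666935920715, 0.28827622532844543), 0.01321051549166441)
113 0.05659113910538459 ((0.4969128668308258, 0.11408279836177826), 0.01809689775109291)
[ 0.43507868 -0.2562037   0.10385252]
```

Emit:
apply_moves --moves '[{"jaw": 1,"offset": [-2,1,35],"rot": [0,0,0]},{"jaw": 1,"offset": [0,0,40],"rot": [0,0,0]},{"jaw": 1,"offset": [0,0,19],"rot": [0,0,0]},{"jaw": 1,"offset": [0,0,0],"rot": [0,0,0]},{"jaw": 0.6,"offset": [0,0,0],"rot": [0,0,0]}]'

```text
time_s: 19.8
eef_pos: [0.4369, -0.2592, 0.011]
eef_rot: [0.001, 0.707, 0.707, 0.0]
wrist_force: [0.0, -0.7, 0.0]
opening: 0.813
grasp_force: 0.0
```

Emit:
apply_moves --moves '[{"jaw": 0.5,"offset": [0,0,0],"rot": [0,0,0]},{"jaw": 0.45,"offset": [0,0,0],"rot": [0,0,0]},{"jaw": 0.4,"offset": [0,0,0],"rot": [0,0,0]},{"jaw": 0.4,"offset": [0,0,0],"rot": [0,0,0]},{"jaw": 0.4,"offset": [0,0,0],"rot": [0,0,0]}]'

```text
time_s: 20.42
eef_pos: [0.4371, -0.2601, 0.0118]
eef_rot: [0.001, 0.707, 0.707, 0.0]
wrist_force: [-0.4, 1.2, 6.8]
opening: 0.534
grasp_force: 60.4
```

Emit:
apply_moves --moves '[{"jaw": 0.3,"offset": [0,0,-40],"rot": [0,0,0]},{"jaw": 0.3,"offset": [0,0,-50],"rot": [0,0,0]},{"jaw": 0.3,"offset": [45,6,-15],"rot": [0,0,0]},{"jaw": 0.3,"offset": [55,8,0],"rot": [0,0,0]},{"jaw": 0.3,"offset": [55,8,0],"rot": [0,0,0]}]'

```text
time_s: 21.05
eef_pos: [0.4584, -0.1031, 0.1158]
eef_rot: [0.001, 0.708, 0.706, 0.0]
wrist_force: [1.1, 0.8, -3.0]
opening: 0.53
grasp_force: 63.5
```

Emit:
apply_moves --moves '[{"jaw": 0.3,"offset": [55,8,0],"rot": [0,0,0]},{"jaw": 0.3,"offset": [55,7,0],"rot": [0,0,0]},{"jaw": 0.3,"offset": [55,7,0],"rot": [0,0,0]},{"jaw": 0.3,"offset": [55,7,0],"rot": [0,0,0]},{"jaw": 0.3,"offset": [55,7,0],"rot": [0,0,0]}]'

```text
time_s: 21.68
eef_pos: [0.4945, 0.1723, 0.1155]
eef_rot: [0.0, 0.708, 0.707, 0.0]
wrist_force: [0.5, -1.7, -3.6]
opening: 0.53
grasp_force: 63.5
```

Emit:
apply_moves --moves '[{"jaw": 0.3,"offset": [30,4,0],"rot": [0,0,0]},{"jaw": 0.3,"offset": [0,0,20],"rot": [0,0,0]},{"jaw": 0.3,"offset": [0,0,35],"rot": [0,0,0]},{"jaw": 0.3,"offset": [0,0,0],"rot": [0,0,0]},{"jaw": 0.3,"offset": [0,0,0],"rot": [0,0,0]}]'

```text
time_s: 22.3
eef_pos: [0.4992, 0.2005, 0.0611]
eef_rot: [0.0, 0.708, 0.707, 0.0]
wrist_force: [-0.1, 0.5, -2.3]
opening: 0.529
grasp_force: 63.2
```

```bash
python3 -c "
from h import *
p,d=ctrl.camera('scene'); cv2.imwrite('pics/scene6.png',p[:,:,::-1]); e=ctrl.get_obs()['eef_pos']; print(e)
q=proj('scene',e)[0].astype(int)
overlay('scene','pics/scene6.png',(e[0],e[1]+.0015,e[2]-.0115),.024,.05,'pics/o3.png',(q[0]-45,q[1]-45,90,90))"
```

```text
[0.49982672 0.20051857 0.06168801]
```

View pics/o3.png

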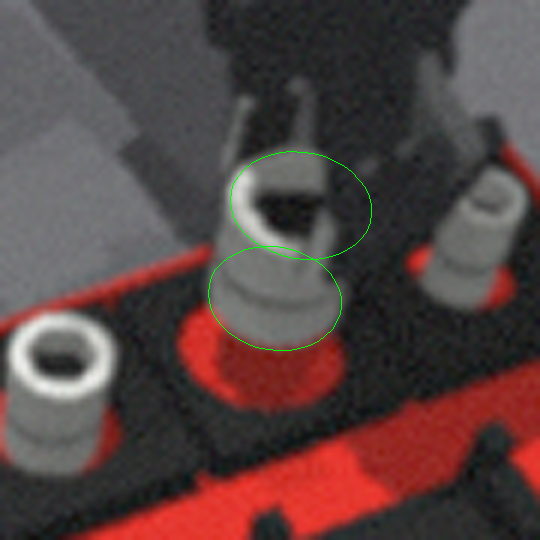

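The large socket is over its well, with the small and medium seated on either side. Lower about 40 mm, release and retreat.

Emit:
apply_moves --moves '[{"jaw": 0.3,"offset": [0,0,20],"rot": [0,0,0]},{"jaw": 0.3,"offset": [0,0,14],"rot": [0,0,0]},{"jaw": 0.3,"offset": [0,0,4],"rot": [0,0,0]},{"jaw": 0.3,"offset": [0,0,2],"rot": [0,0,0]},{"jaw": 0.3,"offset": [0,0,0],"rot": [0,0,0]}]'

```text
time_s: 22.98
eef_pos: [0.4992, 0.2006, 0.0209]
eef_rot: [0.0, 0.708, 0.707, 0.0]
wrist_force: [-0.9, -0.5, 0.5]
opening: 0.536
grasp_force: 63.8
```

Emit:
apply_moves --moves '[{"jaw": 0.6,"offset": [0,0,0],"rot": [0,0,0]},{"jaw": 0.85,"offset": [0,0,0],"rot": [0,0,0]},{"jaw": 0.85,"offset": [0,0,0],"rot": [0,0,0]},{"jaw": 0.85,"offset": [0,0,0],"rot": [0,0,0]},{"jaw": 0.85,"offset": [0,0,-20],"rot": [0,0,0]}]'

```text
time_s: 23.6
eef_pos: [0.4971, 0.2002, 0.0388]
eef_rot: [-0.001, 0.708, 0.707, -0.001]
wrist_force: [-0.7, 0.7, -0.2]
opening: 0.85
grasp_force: 0.0
```

Emit:
apply_moves --moves '[{"jaw": 0.85,"offset": [0,0,-40],"rot": [0,0,0]},{"jaw": 0.7,"offset": [-48,22,-30],"rot": [0,0,-1.2]},{"jaw": 0.6,"offset": [-50,22,0],"rot": [0,0,0]},{"jaw": 0.6,"offset": [-50,22,0],"rot": [0,0,0]},{"jaw": 0.6,"offset": [-50,22,0],"rot": [0,0,0]}]'

```text
time_s: 24.22
eef_pos: [0.5902, 0.0022, 0.1104]
eef_rot: [0.0, 0.7, 0.714, 0.0]
wrist_force: [1.3, 0.1, -0.9]
opening: 0.597
grasp_force: 0.0
```

Emit:
apply_moves --moves '[{"jaw": 0.6,"offset": [-50,22,0],"rot": [0,0,0]},{"jaw": 0.6,"offset": [-50,22,0],"rot": [0,0,0]},{"jaw": 0.6,"offset": [0,0,40],"rot": [0,0,0]},{"jaw": 0.6,"offset": [0,0,0],"rot": [0,0,0]},{"jaw": 0.6,"offset": [0,0,0],"rot": [0,0,0]}]'

```text
time_s: 24.85
eef_pos: [0.6355, -0.0948, 0.0707]
eef_rot: [-0.0, 0.7, 0.714, 0.0]
wrist_force: [-0.7, -0.3, -0.3]
opening: 0.603
grasp_force: 0.0
```

Run:
```python
from h import *
p,d=ctrl.camera("top"); cv2.imwrite("pics/top7.png",p[:,:,::-1])
P=cloud("top",d,np.ones(d.shape,bool))
for x,y in((.5,.29),(.499,.202),(.497,.1145)):
    q=P[(P[:,2]>.05)&(P[:,2]<.1)&(np.hypot(P[:,0]-x,P[:,1]-y)<.04)]
    print(len(q),q[:,2].mean(),cv2.minEnclosingCircle(q[:,:2].astype(np.float32)))
print(ctrl.get_obs()["eef_pos"],ctrl.get_obs()["eef_rot"])
```

```text
71 0.0559752326108377 ((0.4988420605659485, 0.2877975404262543), 0.013598518446087837)
175 0.05673857387786023 ((0.4989762306213379, 0.20141646265983582), 0.02452435903251171)
111 0.056390725196471786 ((0.4969869554042816, 0.11443138122558594), 0.018213309347629547)
[ 0.63618526 -0.09478999  0.07151794] [6.92853497e-04 6.99717538e-01 7.14419176e-01 3.57741832e-04]
```

Emit:
apply_moves --moves '[{"jaw": 0.6,"offset": [-3,-5,25],"rot": [0,0,0]},{"jaw": 0.6,"offset": [0,0,25],"rot": [0,0,0]},{"jaw": 0.6,"offset": [0,0,16],"rot": [0,0,0]},{"jaw": 0.6,"offset": [0,0,0],"rot": [0,0,0]},{"jaw": 0.4,"offset": [0,0,0],"rot": [0,0,0]}]'

```text
time_s: 25.52
eef_pos: [0.6316, -0.0986, 0.0054]
eef_rot: [0.001, 0.7, 0.714, 0.0]
wrist_force: [-0.4, -0.4, 0.6]
opening: 0.41
grasp_force: 0.0
```

Emit:
apply_moves --moves '[{"jaw": 0.2,"offset": [0,0,0],"rot": [0,0,0]},{"jaw": 0.1,"offset": [0,0,0],"rot": [0,0,0]},{"jaw": 0,"offset": [0,0,0],"rot": [0,0,0]},{"jaw": 0,"offset": [0,0,0],"rot": [0,0,0]},{"jaw": 0,"offset": [0,0,0],"rot": [0,0,0]}]'

```text
time_s: 26.15
eef_pos: [0.6306, -0.0985, 0.0041]
eef_rot: [-0.0, 0.7, 0.714, -0.0]
wrist_force: [-0.3, -0.6, -0.4]
opening: -0.001
grasp_force: 0.0
```

Run:
```python
from h import *
p,d=ctrl.camera("scene"); q,e=ctrl.camera("top")
f=lambda a,x,y:cv2.resize(a[y:y+130,x:x+130,::-1],None,fx=3,fy=3,interpolation=2)
cv2.imwrite("pics/c8.png",np.hstack([f(p,160,180),f(q,250,90)]))
```

```text
(no output)
```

View pics/c8.png

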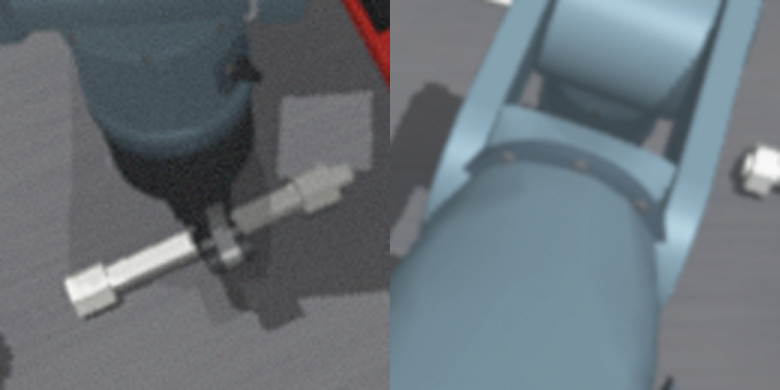

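Run:
```python
from h import *
q,d=ctrl.camera("scene"); d0=np.load("pics/scene0.npy")
P=cloud("scene",d,np.ones(d.shape,bool)); P0=cloud("scene",d0,np.ones(d.shape,bool))
for Q in(P0,P):
  for a,b in((-.19,-.165),(-.155,-.125),(-.07,-.04),(-.033,-.012)):
    k=Q[(Q[:,1]>a)&(Q[:,1]<b)&(abs(Q[:,0]-.63)<.035)&(Q[:,2]>.009)&(Q[:,2]<.06)]
    print(a,b,len(k),k.min(0).round(4),k.max(0).round(4),np.median(k,0).round(4))
e=ctrl.get_obs();print(e["eef_pos"],e["wrist_force"],e["grasp_force"],proj("scene",[e["eef_pos"]]))
for r in ctrl.outline_of("scene","extension_c")[:1]:
    print(r["score"],r["position"],r["region"].sum())
```

```text
-0.19 -0.165 171 [ 0.6184 -0.1869  0.0105] [ 0.6456 -0.1651  0.0273] [ 0.636  -0.1761  0.0235]
-0.155 -0.125 140 [ 0.6243 -0.1548  0.0096] [ 0.6386 -0.1251  0.0217] [ 0.6331 -0.1402  0.0188]
-0.07 -0.04 125 [ 0.6229 -0.07    0.0097] [ 0.6375 -0.0406  0.0216] [ 0.6318 -0.0547  0.0188]
-0.033 -0.012 145 [ 0.6159 -0.0329  0.0109] [ 0.6435 -0.0121  0.0271] [ 0.6339 -0.023   0.0227]
-0.19 -0.165 169 [ 0.6179 -0.1868  0.012 ] [ 0.6451 -0.1652  0.0275] [ 0.636  -0.1761  0.0233]
-0.155 -0.125 140 [ 0.6244 -0.1548  0.0091] [ 0.6384 -0.1251  0.0229] [ 0.6333 -0.14    0.0188]
-0.07 -0.04 127 [ 0.623  -0.0695  0.0093] [ 0.6373 -0.0403  0.0227] [ 0.6322 -0.0547  0.0189]
-0.033 -0.012 145 [ 0.6157 -0.0328  0.0121] [ 0.6435 -0.0125  0.0268] [ 0.6334 -0.0232  0.0227]
[ 0.63054111 -0.0984537   0.00403761] [0.29601522 0.20928036 0.42751409] 0.0 [[228.0220333  260.75651721]]
0.97 [222.7, 262.1] 929
```

Run:
```python
from h import *
p,d=ctrl.camera("scene"); a=p[225:300,190:265,::-1].copy()
a=cv2.convertScaleAbs(a,alpha=1.5,beta=10)
a=cv2.resize(a,None,fx=8,fy=8,interpolation=2)
for x,y,z in((.6305,-.0985,.004),(.6305,-.0985,.023),(.6375,-.0985,.005),(.6375,-.0985,.019)):
    q=(proj("scene",[[x,y,z]])[0]-[190,225]+.5)*8; cv2.circle(a,tuple(np.int32(q)),3,(0,255,0),-1)
cv2.imwrite("pics/c9.png",a)
```

```text
(no output)
```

View pics/c9.png

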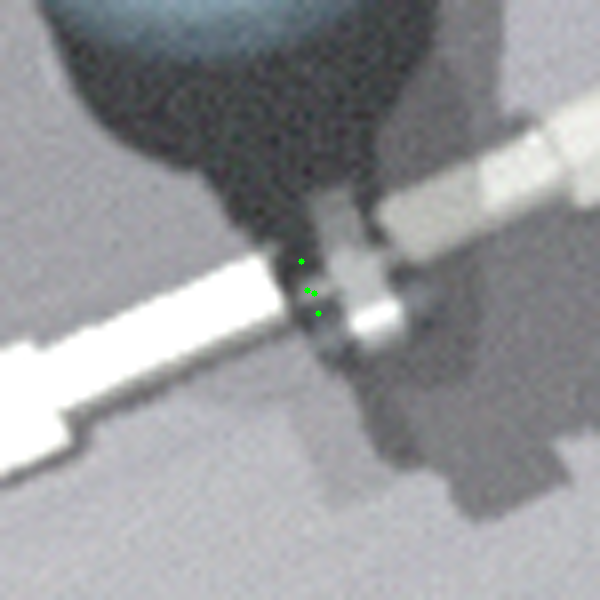

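The zoom shows the front finger at (330,340) standing beside the shaft with the jaw reading 0 and no force, so the pads are above the shaft. I'll try again 4–5 mm lower.

Emit:
apply_moves --moves '[{"jaw": 0.3,"offset": [0,0,0],"rot": [0,0,0]},{"jaw": 0.3,"offset": [0,0,2],"rot": [0,0,0]},{"jaw": 0.3,"offset": [0,0,2],"rot": [0,0,0]},{"jaw": 0.2,"offset": [0,0,0],"rot": [0,0,0]},{"jaw": 0.1,"offset": [0,0,0],"rot": [0,0,0]}]'

```text
time_s: 27.02
eef_pos: [0.6306, -0.0984, 0.0]
eef_rot: [-0.0, 0.7, 0.714, -0.0]
wrist_force: [-0.4, 0.0, -0.6]
opening: 0.102
grasp_force: 0.0
```

Emit:
apply_moves --moves '[{"jaw": 0,"offset": [0,0,0],"rot": [0,0,0]},{"jaw": 0,"offset": [0,0,0],"rot": [0,0,0]},{"jaw": 0,"offset": [0,0,0],"rot": [0,0,0]},{"jaw": 0,"offset": [0,0,0],"rot": [0,0,0]},{"jaw": 0,"offset": [0,0,0],"rot": [0,0,0]}]'

```text
time_s: 27.65
eef_pos: [0.6306, -0.0984, 0.0001]
eef_rot: [-0.0, 0.7, 0.714, -0.0]
wrist_force: [0.6, 0.3, 0.1]
opening: 0.005
grasp_force: 0.0
```

Run:
```python
from h import *
q,d=ctrl.camera("scene")
m=np.zeros(d.shape,bool)
for r in range(246,276,2):
  for c in(226,229,232,235,238):
    m[:]=0;m[r,c]=1;P=cloud("scene",d,m)
    print(*(P[0]*1000).round().astype(int) if len(P) else "-",end=" | ")
  print(r)
```

```text
667 -103 162 | 667 -99 158 | 667 -94 154 | 666 -89 146 | 609 -68 0 | 246
666 -103 153 | 667 -99 150 | 667 -95 147 | 668 -90 143 | 613 -70 1 | 248
667 -104 148 | 667 -100 143 | 667 -95 138 | 670 -91 140 | 624 -74 18 | 250
667 -105 141 | 667 -100 136 | 668 -96 132 | 671 -92 136 | 628 -75 20 | 252
669 -106 138 | 670 -102 137 | 671 -97 132 | 672 -93 130 | 631 -77 18 | 254
670 -107 131 | 672 -103 132 | 673 -98 130 | 674 -94 127 | 665 -86 98 | 256
654 -105 84 | 656 -100 82 | 675 -99 128 | 676 -95 126 | 674 -89 113 | 258
660 -107 91 | 665 -103 98 | 678 -100 126 | 679 -96 124 | 677 -91 113 | 260
667 -109 100 | 674 -105 112 | 679 -101 121 | 682 -97 124 | 683 -93 122 | 262
665 -109 86 | 677 -106 112 | 680 -102 116 | 684 -98 120 | 685 -94 120 | 264
637 -106 0 | 682 -108 119 | 684 -104 118 | 686 -99 119 | 688 -95 119 | 266
641 -107 0 | 684 -109 116 | 687 -105 119 | 689 -101 119 | 690 -96 116 | 268
645 -109 0 | 687 -110 116 | 690 -106 118 | 690 -101 112 | 654 -88 0 | 270
649 -110 2 | 651 -105 0 | 691 -107 114 | 655 -94 -2 | 658 -89 1 | 272
652 -112 -1 | 655 -107 2 | 657 -101 1 | 659 -96 1 | 663 -91 3 | 274
```

Emit:
apply_moves --moves '[{"jaw": 0.4,"offset": [0,0,0],"rot": [0,0,0]},{"jaw": 0.4,"offset": [0,0,0],"rot": [0,0,0]},{"jaw": 0.4,"offset": [0,0,2],"rot": [0,0,0]},{"jaw": 0.4,"offset": [0,0,2],"rot": [0,0,0]},{"jaw": 0.4,"offset": [0,0,2],"rot": [0,0,0]}]'

```text
time_s: 28.32
eef_pos: [0.6305, -0.0984, -0.0061]
eef_rot: [-0.0, 0.7, 0.714, -0.0]
wrist_force: [-0.3, -0.7, -0.6]
opening: 0.395
grasp_force: 0.0
```

Emit:
apply_moves --moves '[{"jaw": 0.3,"offset": [0,0,2],"rot": [0,0,0]},{"jaw": 0.2,"offset": [0,0,0],"rot": [0,0,0]},{"jaw": 0.1,"offset": [0,0,0],"rot": [0,0,0]},{"jaw": 0,"offset": [0,0,0],"rot": [0,0,0]},{"jaw": 0,"offset": [0,0,0],"rot": [0,0,0]}]'

```text
time_s: 28.95
eef_pos: [0.6307, -0.0984, -0.0078]
eef_rot: [0.0, 0.7, 0.714, 0.0]
wrist_force: [0.0, -0.8, 0.3]
opening: 0.122
grasp_force: 58.6
```

Emit:
apply_moves --moves '[{"jaw": 0,"offset": [0,0,0],"rot": [0,0,0]},{"jaw": 0,"offset": [0,0,0],"rot": [0,0,0]},{"jaw": 0,"offset": [0,0,0],"rot": [0,0,0]},{"jaw": 0,"offset": [0,0,0],"rot": [0,0,0]},{"jaw": 0,"offset": [0,0,0],"rot": [0,0,0]}]'

```text
time_s: 29.58
eef_pos: [0.6307, -0.0984, -0.0078]
eef_rot: [0.0, 0.7, 0.714, 0.0]
wrist_force: [-0.2, 1.0, 2.0]
opening: 0.122
grasp_force: 58.8
```

Gripped at 58.8 N. Lift, turn 2.3°, and go to the cradle.

Emit:
apply_moves --moves '[{"jaw": 0,"offset": [0,0,-15],"rot": [0,0,0]},{"jaw": 0,"offset": [0,0,-30],"rot": [0,0,0]},{"jaw": 0,"offset": [0,0,-35],"rot": [0,0,2.3]},{"jaw": 0,"offset": [30,-4,0],"rot": [0,0,0]},{"jaw": 0,"offset": [50,-6,0],"rot": [0,0,0]}]'

```text
time_s: 30.2
eef_pos: [0.6226, -0.0191, 0.0734]
eef_rot: [0.001, 0.715, 0.699, 0.0]
wrist_force: [-0.0, 1.4, -4.4]
opening: 0.118
grasp_force: 58.7
```

Emit:
apply_moves --moves '[{"jaw": 0,"offset": [50,-6,0],"rot": [0,0,0]},{"jaw": 0,"offset": [50,-6,0],"rot": [0,0,0]},{"jaw": 0,"offset": [50,-6,0],"rot": [0,0,0]},{"jaw": 0,"offset": [50,-6,0],"rot": [0,0,0]},{"jaw": 0,"offset": [20,-2,0],"rot": [0,0,0]}]'

```text
time_s: 30.82
eef_pos: [0.5996, 0.205, 0.0724]
eef_rot: [-0.0, 0.713, 0.701, -0.0]
wrist_force: [0.3, -0.0, -3.3]
opening: 0.118
grasp_force: 58.8
```

Emit:
apply_moves --moves '[{"jaw": 0,"offset": [0,0,0],"rot": [0,0,0]},{"jaw": 0,"offset": [0,0,20],"rot": [0,0,0]},{"jaw": 0,"offset": [0,0,0],"rot": [0,0,0]},{"jaw": 0,"offset": [0,0,0],"rot": [0,0,0]},{"jaw": 0,"offset": [0,0,0],"rot": [0,0,0]}]'

```text
time_s: 31.45
eef_pos: [0.6012, 0.2017, 0.0524]
eef_rot: [0.0, 0.715, 0.7, 0.0]
wrist_force: [0.1, -0.3, -3.8]
opening: 0.117
grasp_force: 58.8
```

Run:
```python
from h import *
p,d=ctrl.camera("scene"); e=ctrl.get_obs(); print(e["eef_pos"],e["eef_rot"],e["opening"],e["grasp_force"])
q,t=ctrl.camera("top")
f=lambda a,x,y:cv2.resize(a[y:y+130,x:x+130,::-1],None,fx=3,fy=3,interpolation=2)
cv2.imwrite("pics/c10.png",np.hstack([f(p,270,110),f(q,110,110)]))
for cam,D in(("scene",d),("top",t)):
  P=cloud(cam,D,np.ones(D.shape,bool)); z=e["eef_pos"][2]+.02
  for a,b in((.10,.115),(.117,.133),(.137,.16),(.24,.265),(.27,.288),(.293,.302)):
    k=P[(P[:,1]>a)&(P[:,1]<b)&(abs(P[:,0]-.6)<.03)&(P[:,2]>z-.015)&(P[:,2]<z+.02)]
    if len(k)>9: print(cam,a,b,len(k),k.min(0).round(4),k.max(0).round(4),np.median(k,0).round(4))
```

```text
[0.6011931  0.20186187 0.05248673] [2.29347503e-04 7.14495101e-01 6.99640345e-01 2.90549402e-04] 0.11771482840059046 58.82967531681061
scene 0.1 0.115 67 [0.5878 0.1111 0.0611] [0.6115 0.115  0.0868] [0.5998 0.1123 0.0766]
scene 0.117 0.133 98 [0.5904 0.1171 0.0721] [0.6121 0.1329 0.088 ] [0.6051 0.125  0.0838]
scene 0.137 0.16 89 [0.5916 0.1392 0.0667] [0.6073 0.1599 0.0815] [0.603  0.1494 0.0793]
scene 0.24 0.265 15 [0.5937 0.2469 0.0782] [0.6012 0.2608 0.0819] [0.5967 0.2523 0.0802]
scene 0.27 0.288 43 [0.5943 0.275  0.0769] [0.6141 0.2877 0.0873] [0.6049 0.2829 0.0848]
scene 0.293 0.302 11 [0.5971 0.297  0.0752] [0.6077 0.3018 0.0817] [0.6048 0.2986 0.0786]
top 0.1 0.115 23 [0.5864 0.1115 0.0593] [0.6133 0.1144 0.0866] [0.5981 0.1123 0.0784]
top 0.117 0.133 85 [0.5857 0.1175 0.0691] [0.6129 0.1328 0.0855] [0.5975 0.1248 0.0815]
top 0.137 0.16 70 [0.5923 0.137  0.0695] [0.6067 0.1599 0.0816] [0.5985 0.1486 0.0773]
top 0.27 0.288 22 [0.6056 0.2704 0.07  ] [0.6168 0.2874 0.0844] [0.6088 0.2789 0.08  ]
```

View pics/c10.png

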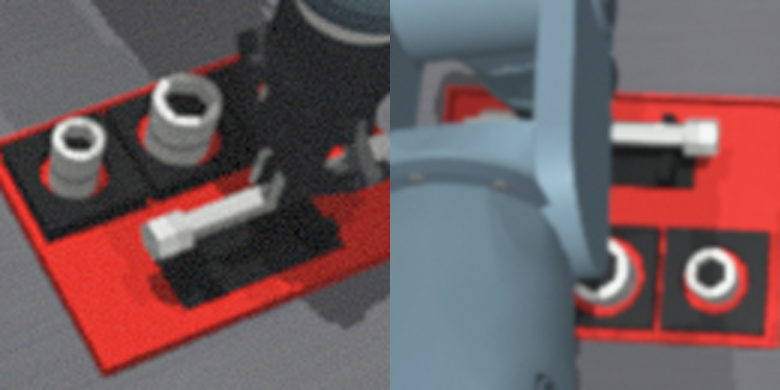

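The bar is level and aligned above the forks: hex end outside at (170,235) in the scene crop, shaft centre at y≈0.201. Lower 40 mm and release.

Emit:
apply_moves --moves '[{"jaw": 0,"offset": [0,0,18],"rot": [0,0,0]},{"jaw": 0,"offset": [0,0,13],"rot": [0,0,0]},{"jaw": 0,"offset": [0,0,5],"rot": [0,0,0]},{"jaw": 0,"offset": [0,0,3],"rot": [0,0,0]},{"jaw": 0,"offset": [0,0,1],"rot": [0,0,0]}]'

```text
time_s: 32.17
eef_pos: [0.6009, 0.2023, 0.0122]
eef_rot: [0.0, 0.714, 0.7, 0.0]
wrist_force: [-0.8, -0.4, -0.9]
opening: 0.117
grasp_force: 59.2
```

Emit:
apply_moves --moves '[{"jaw": 0,"offset": [0,0,0],"rot": [0,0,0]},{"jaw": 0,"offset": [0,0,0],"rot": [0,0,0]},{"jaw": 0.15,"offset": [0,0,0],"rot": [0,0,0]},{"jaw": 0.25,"offset": [0,0,0],"rot": [0,0,0]},{"jaw": 0.4,"offset": [0,0,0],"rot": [0,0,0]}]'

```text
time_s: 32.8
eef_pos: [0.6014, 0.2023, 0.0128]
eef_rot: [0.0, 0.714, 0.7, 0.001]
wrist_force: [-0.4, 1.2, -0.5]
opening: 0.397
grasp_force: 0.0
```

Emit:
apply_moves --moves '[{"jaw": 0.4,"offset": [0,0,0],"rot": [0,0,0]},{"jaw": 0.4,"offset": [0,0,-20],"rot": [0,0,0]},{"jaw": 0.4,"offset": [0,0,-40],"rot": [0,0,0]},{"jaw": 0.4,"offset": [0,0,-40],"rot": [0,0,0]},{"jaw": 0.4,"offset": [-60,0,0],"rot": [0,0,0]}]'

```text
time_s: 33.42
eef_pos: [0.6032, 0.145, 0.1186]
eef_rot: [0.003, 0.712, 0.702, 0.004]
wrist_force: [0.5, -1.3, -0.4]
opening: 0.397
grasp_force: 0.0
```

Emit:
apply_moves --moves '[{"jaw": 0.4,"offset": [-60,0,0],"rot": [0,0,0]},{"jaw": 0.4,"offset": [-60,0,0],"rot": [0,0,0]},{"jaw": 0.4,"offset": [-60,0,0],"rot": [0,0,0]},{"jaw": 0.4,"offset": [-60,0,0],"rot": [0,0,0]},{"jaw": 0.4,"offset": [0,0,0],"rot": [0,0,0]}]'

```text
time_s: 34.05
eef_pos: [0.5951, -0.1025, 0.1141]
eef_rot: [0.002, 0.716, 0.698, 0.0]
wrist_force: [-0.6, 0.5, 0.2]
opening: 0.402
grasp_force: 0.0
```

Run:
```python
from h import *
p,d=ctrl.camera("scene"); q,t=ctrl.camera("top")
f=lambda a,x,y:cv2.resize(a[y:y+130,x:x+130,::-1],None,fx=3,fy=3,interpolation=2)
cv2.imwrite("pics/c11.png",np.hstack([f(p,270,110),f(q,120,110)]))
for cam,D in(("scene",d),("top",t)):
  P=cloud(cam,D,np.ones(D.shape,bool))
  for a,b in((.117,.133),(.165,.23),(.27,.288)):
    k=P[(P[:,1]>a)&(P[:,1]<b)&(abs(P[:,0]-.6)<.03)&(P[:,2]>.027)&(P[:,2]<.1)]
    if len(k)>9: print(cam,a,b,len(k),k.min(0).round(4),k.max(0).round(4),np.median(k,0).round(4))
  for x,y in((.5,.29),(.499,.202),(.497,.1145),(.5387,-.0547)):
    k=P[(P[:,2]>.043)&(P[:,2]<.1)&(np.hypot(P[:,0]-x,P[:,1]-y)<.04)]
    if len(k): print(cam,np.percentile(k[:,2],90).round(4),cv2.minEnclosingCircle(k[:,:2].astype(np.float32)))
```

```text
scene 0.117 0.133 87 [0.5867 0.1172 0.0314] [0.6123 0.1327 0.0471] [0.6042 0.1251 0.0434]
scene 0.165 0.23 237 [0.5932 0.1652 0.0273] [0.6095 0.2297 0.0421] [0.6035 0.1966 0.0385]
scene 0.27 0.288 102 [0.5885 0.2702 0.0271] [0.6153 0.2879 0.048 ] [0.6059 0.2779 0.0428]
scene 0.0603 ((0.49958711862564087, 0.29206666350364685), 0.014113725163042545)
scene 0.0608 ((0.49697744846343994, 0.20106831192970276), 0.025136524811387062)
scene 0.0597 ((0.4970253109931946, 0.11487323045730591), 0.018857095390558243)
scene 0.0514 ((0.539314866065979, -0.05427099019289017), 0.01693124882876873)
top 0.117 0.133 76 [0.5862 0.1175 0.0308] [0.6106 0.1326 0.0464] [0.5963 0.1249 0.0405]
top 0.165 0.23 183 [0.5929 0.1652 0.0273] [0.6088 0.2295 0.0437] [0.5994 0.1969 0.0366]
top 0.27 0.288 81 [0.5899 0.2701 0.0286] [0.6161 0.2875 0.0454] [0.6003 0.2788 0.0406]
top 0.0584 ((0.4998149573802948, 0.2879030406475067), 0.013599501922726631)
top 0.0588 ((0.49873602390289307, 0.20176096260547638), 0.024262981489300728)
top 0.0585 ((0.4970702826976776, 0.11424726992845535), 0.018112337216734886)
```

View pics/c11.png

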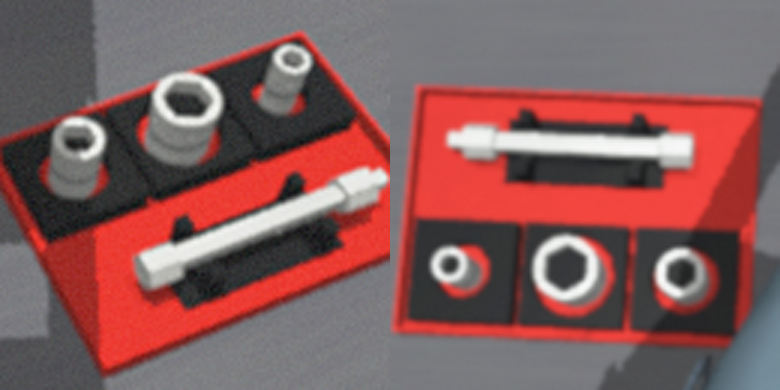

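All three sockets stand seated in their wells (right crop about (450,265), (567,267) and (680,272)). The bar lies in both notches with its hex ends outside, shaft top at about 39 mm. The arm is clear, so I'll hand in.

```bash
python3 -c "
from bench import ctrl
print(ctrl.hand_in())"
```

```text
the job is handed in; nothing more can be done
None
```

The job is handed in: all three sockets stand upright in their own wells and the bar lies in both cradle notches, after one failed grasp that tipped the medium socket before it fell back upright; the bush and bolt were never touched.

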